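# Take a glaze colour reading on the celadon test tile

### The arm

A 6-joint arm with a two-finger parallel gripper is mounted at the origin on the work surface. World frame = base frame: x ahead of the robot, y to its left, z up, the work surface at z = 0. Lengths are in mm, angles in rad, forces in N, time in s.
With the tool pointing down it reaches from about 275 to 750 mm from the base axis. Payload 10.2 kg.
Tool frame: the origin (TCP) lies at the very end of the fingers, on their centre line; the grasp point (between the pads) lies 19 mm behind it; z points along the fingers, y is the line along which they close (so a half turn about z gives the same grasp; the last joint's range is limited). The gripper opens to 85 mm and grips with 20 to 120 N. Pads are 22 mm wide; open, the fingers measure 114 mm over their backs; the gripper's body (76 mm by 85 mm) begins 54 mm behind the grasp point. The pads swing forward as they close: fully open they stand 13 mm farther back than shut.
Start: joints at [-1.466, 0.313, 1.498, -0, 1.331, -0.223], TCP at [169.017, -497.056, 231.294] pointing down, gripper open.
Joint ranges: [-2.94, 2.94], [-0.97, 2.17], [0.19, 2.56], [-1.23, 4.37], [0.02, 3.11], [-2.88, 2.88]. Speed limits (rad/s): [2.39, 2.39, 3.01, 3.14, 3.14, 3.14].

### API

Orientations are given as a unit quaternion [w, x, y, z].
In Python, from rig import * gives the robot as it stands. The module is installed in compiled form; this text tells all that it offers.
- The arm moves only by the shell command python3 -m crank 'ROWS' [FORCE]. ROWS is JSON, a list that holds one entry, the list of rows, each a list of 7 numbers: the shift along the tool's x, y, z in units of 25 mm (1.0 is 25 mm), then the turn, a rotation vector about the tool's x, y, z in units of 8 degrees (1.0 is 8 degrees), then the finger opening in mm, from 0 to 85.4. A call has exactly 8 rows; each row shifts and turns the commanded pose from where the row before left it, along the tool's axes as they then stand; what a row does not reach is not made up. A row lasts 1/10 s, in which the tool goes at most 50 mm and 8.59 degrees, less where a joint would pass 70% of its speed; a pose out of reach is approached as far as the arm can. A call is refused whole if a number of a shift passes 1 or a number of a turn 1, either way. A call with a gripper value outside its range is refused whole. The fingers move at their own pace and stop on an object; FORCE is the grip in N (left out, the last holds). Time passes only in rows, so rows that do not move let the fingers close, or fill a call up. It gives the time, the measured TCP pose, the force, the opening and the grip force at its end, in the units of the state.
- sense(): the state, without advancing time (a new reading comes with each control period).
- capture(name): name is "scene" or "side" or "wrist"; returns the picture (400x640x3 uint8, blue, green, red); there is no depth.
- camera_model(name): a dict with "fx", "fy", "cx", "cy" (pixels), "world_from_camera" (4x4, takes a point from camera to world coordinates); the wrist camera has in their place "T_tool_cam" (4x4, takes a point from camera to tool coordinates, whose origin is the TCP and whose axes are the flange's). Camera axes: x right, y up, looking along -z (the intrinsics and any distortion apply to the point x, -y, -z); pixel columns grow to the right and rows downward; lengths in mm; the calibration is good to about 2 mm. A picture is of the moment at which its call begins: read the wrist's pose just before it. camera_model takes no time and is no camera call.
- finish_job(): hands the job in; it is judged then, once.
The state is a dict: "time_s": time; "joints": joint angles; "dq": joint speeds; "tau": joint torques, N m; "eef_pos": TCP position; "ee_rot": TCP orientation; "force": force on the tool from outside, world axes, zero at the start; "wrist_torque": the same for the moment, N m; "grip_width": opening from 0.0 (shut) to 1.0 (fully open); "grip_force": force on a finger pad.
Only numpy, scipy, OpenCV 4.12 (cv2) and the standard library are available. Lean on these libraries where they do the work, as an engineer would, in place of code of your own. Each camera call takes 0.05 s, during which the arm holds its last target. There are 200 camera calls.

### The job

Lift the colour reader out of its charging dock with a light grip (under 50 N, its shell is thin) and set its sprung foot on the pencilled ring of the pale celadon test tile, centred on the dot, the reader square to the sloping glaze and pressed lightly so that the foot is about half way in and never down to its stop. Finish holding it there, still and pressed, while it takes the reading: do not let go or put it down, and leave the test tiles and everything else on the bench where they are.

Things in the scene. Friction and masses are not known exactly. Their poses are not given: they have to be found in the camera images.
- reader: Handheld colour reader: pale grey body 34 (x) x 44 (y) x 112 mm (z), orange label on top, dark grip strips on its +-y sides, screen on its -x side; about 160 g. Below it a black round nose, 24 mm diameter, 30 mm long, with the sprung foot in it. Origin: on the long axis at the underside of the body, where the nose begins; z runs along the axis to the labelled top. Stands upright in the dock.
- reader_grip (a point): Good grip point on the reader's axis, 80 mm above its origin and 32 mm below its top; fingers on the two grip strips (44 mm apart, along the reader's y). The shell is thin: 20 to 30 N of grip is plenty, more than 50 N on each finger (100 N for the two together) counts as crushing it
- foot (a joint): How far the sprung foot is pushed into the nose, in m: 0 = right out (as it hangs in the dock), 0.012 = hard against its stop. The spring pushes back with 1.0 N at 0 plus 0.5 N per mm: 4 N at half way (0.006), 7 N just at the stop.
- foot_face (a point): Centre of the flat measuring face of the foot, a bright aluminium disc of 18 mm diameter with a dark window. It lies on the reader's axis, 42 mm below the reader's origin when the foot is right out, and moves up the axis as the foot is pushed in.
- dock: Charging dock, fixed: dark block 80 x 96 mm, 55 mm high, with an upright 27 mm hole through it. The reader's body rests on its top, nose and foot hanging free in the hole (foot 13 mm above the bench): draw it straight up 45 mm or more before moving sideways. Origin: centre of its underside; x, y along its sides, z up; the reader stands at the same yaw.
- rack: Sloping oak tile rack, fixed, 350 mm wide (y), 118 mm deep along the slope. Three tiles lie side by side on its board, 108 mm apart centre to centre, against a low lip. The board slopes 0.35 rad (20 deg): low edge 25 mm high on its -x side (towards the robot), high edge 65 mm. Origin: on the bench under the middle of the board; x up the slope, y along the rack, z up.
- tile_celadon: The pale grey-green (celadon) glazed test tile, loose on the rack, 90 x 90 x 8 mm, 150 g; any of the three places. Origin: centre of its underside; z is the normal of its glazed face (so it leans 0.35 rad from upright, towards the rack's -x), x points up the slope, y along the rack. It is rigid.
- spot (a point): Centre of the marked spot: a dark dot in a pencilled ring of 33 mm outer diameter on the celadon glaze, 12 mm up the slope (+x) and 10 mm to -y of the tile's middle, on the glazed surface.
- tile_white: Bystander: white glazed test tile, 90 x 90 x 8 mm, loose on the rack, no mark. Origin and axes as for the celadon tile.
- tile_brown: Bystander: dark brown glazed test tile, 90 x 90 x 8 mm, loose on the rack, no mark. Origin and axes as for the celadon tile.
- mug: Bystander: glazed blue mug, 82 mm diameter, 92 mm high, handle to its +y; origin: centre of its underside.
- turning_tool: Bystander: aluminium turning tool with a steel loop at each end, 180 mm long (x), 11 mm thick, lying on the bench; origin under its middle.
- rib: Bystander: reddish wooden kidney rib, about 68 (x) x 110 (y) x 6 mm, with a round hole mark, lying flat on the bench; origin on its underside near the middle.
- glaze_jar: Bystander: small lidded jar of celadon glaze, 72 mm diameter, 85 mm high; origin: centre of its underside.
Not all that is in view belongs to the job. Of the things that look like the reader, the middle-sized one is meant.

How it is judged (in metres and radians):
On the way:
1. the reader is drawn up out of its dock, held in the fingers (z of reader in the frame of dock above 0.098 m and contact force between the fingers and reader above 5 N), for 0.2 s.
At the end, for the whole second after the job is handed in: The fingers hold the reader still: foot centre within 6 mm of the dot, axis within 6 degrees of the tile's normal, foot 3 to 9 mm in (of 12; 1.5 to 7 N on the tile), reader clear of the rack, and the celadon tile within 8 mm of where it lay (distance between foot_face and spot below 0.006 m and angle between the z axis of reader and the z axis of tile_celadon, either way round below 0.105 rad and value of joint foot between 0.003 and 0.009 m and contact force between reader and tile_celadon between 1.5 and 7 N and contact force between the fingers and reader above 5 N and contact force between reader and rack below 0.2 N and linear speed of reader below 0.01 m/s and distance of tile_celadon from where it was at the start of the episode below 0.008 m); the arm keeps its last pose, push and grip.
It fails at once if the reader's thin shell is squeezed with more than 50 N on each finger (100 N for the two together) (contact force between the fingers and reader above 100 N).
It fails at once if the foot is pushed down to its stop (more than 11.5 mm in) or the celadon tile is pressed with more than 10 N (value of joint foot above 0.0115 m or contact force between reader and tile_celadon above 10 N).
It fails at once if a test tile is shifted by more than 10 mm (distance of any of tile_celadon, tile_white, tile_brown from where it was at the start of the episode above 0.01 m).
It fails at once if the mug, turning tool, rib or glaze jar is shifted by more than 20 mm (distance of any of mug, turning_tool, rib, glaze_jar from where it was at the start of the episode above 0.02 m).
It also fails if it takes over 35 s, if anything falls off the work surface, if the arm or the gripper's body presses on something with over 40 N, if the wrist force passes 120 N, or if a joint passes its speed limit or range.

## Working session

There is one attempt and no reset: what is moved stays moved. The work goes in short steps, Python scripts to look and compute and a shell command to move; the robot and the scene stay as the last step left them, time stands still between calls to the robot, and variables do not carry over. Pictures are saved under pics/ and viewed, at most 10 in all, crops included, and the job is handed in when it is done.

```bash
mkdir -p pics; cat > h.py <<'E'
from rig import *
import numpy as np, cv2
from scipy.spatial.transform import Rotation as R
E
python3 - <<'E'
from h import *
s=sense();print(s)
for n in("scene","side","wrist"):
    im=capture(n);cv2.imwrite(f"pics/{n}0.png",im);m=camera_model(n);print(n,m)
E
```

```text
{'time_s': 0.0, 'joints': array([-1.46641823e+00,  3.13462110e-01,  1.49843834e+00,  5.32534569e-06,
        1.33099080e+00, -2.23383180e-01]), 'dq': array([ 0.00036516, -0.00197889, -0.000282  ,  0.0017029 ,  0.00230346,
       -0.00071698]), 'tau': array([-1.59959973e-04, -4.12265110e+01, -2.59744656e+01, -1.87407309e-04,
        4.07193991e-03,  1.91304935e-05]), 'eef_pos': array([ 168.98118212, -496.79289389,  230.72840327]), 'ee_rot': array([-6.47998457e-04,  9.86601491e-01,  1.63147408e-01,  4.11937774e-05]), 'force': array([ 0.69536399, -0.11424295, -0.1638034 ]), 'wrist_torque': array([ 0.00409091, -0.04146524, -0.01548847]), 'grip_force': 0.0, 'grip_width': 1.0000583332905904}
scene {'fx': 381.17989717469493, 'fy': 381.17989717469493, 'cx': 322.92306802280183, 'cy': 194.6160769615609, 'world_from_camera': array([[ 4.50672174e-01, -7.50938468e-01,  4.82686244e-01,
         9.87370672e+02],
       [ 8.92581126e-01,  3.70637244e-01, -2.56762471e-01,
        -1.10197712e+02],
       [ 1.39113172e-02,  5.46552332e-01,  8.37309396e-01,
         8.53950166e+02],
       [ 0.00000000
[... 303 characters left out ...]
-01, -5.95579580e-01,  6.86085458e-01,
         7.65217564e+02],
       [ 3.26707046e-03,  7.54169423e-01,  6.56671765e-01,
         7.34630087e+02],
       [ 0.00000000e+00,  0.00000000e+00,  0.00000000e+00,
         1.00000000e+00]])}
wrist {'fx': 285.1816518588512, 'fy': 285.1816518588512, 'cx': 323.42664682505244, 'cy': 197.4979377433378, 'T_tool_cam': array([[-8.71499192e-04,  9.46996711e-01,  3.21242072e-01,
         8.31349570e+01],
       [ 9.99999487e-01,  9.91381824e-04, -2.09613213e-04,
        -7.29442375e-01],
       [-5.16976576e-04,  3.21241725e-01, -9.46997089e-01,
        -1.41847770e+02],
       [ 0.00000000e+00,  0.00000000e+00,  0.00000000e+00,
         1.00000000e+00]])}
```

View pics/scene0.png

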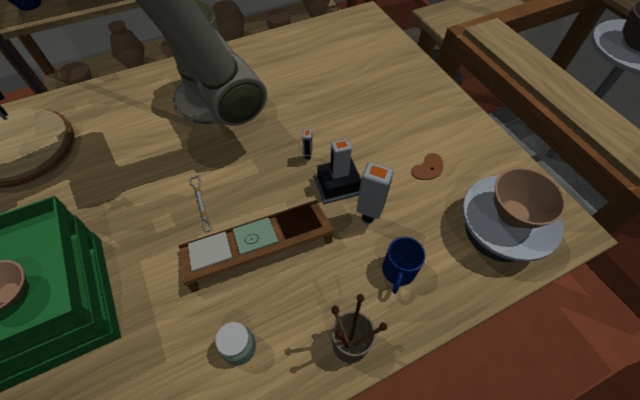

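View pics/side0.png

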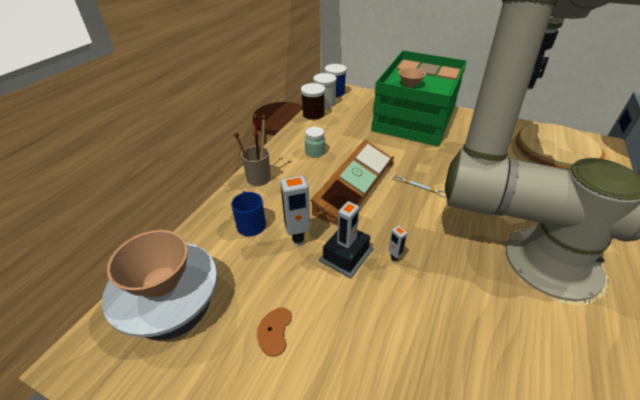

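The scene view shows three candidates: small reader at (307,143), middle one standing in the dock at (340,158), and large one at (375,190). I choose the middle one, in the dock. The celadon tile is the middle one on the rack, with its ring at about (252,239) in scene and (357,173) in side. Next is a close crop plus the measurement.

```bash
cat >> h.py <<'E'
def ray(n,uv):
    m=camera_model(n);T=m["world_from_camera"]
    d=np.array([(uv[0]-m["cx"])/m["fx"],-(uv[1]-m["cy"])/m["fy"],-1]);d=T[:3,:3]@d
    return T[:3,3],d/np.linalg.norm(d)
def plane(n,uv,z):
    o,d=ray(n,uv);return o+d*(z-o[2])/d[2]
def tri(a,b):
    (o1,d1),(o2,d2)=a,b
    A=np.stack([d1,-d2],1);t=np.linalg.lstsq(A,o2-o1,rcond=None)[0]
    p,q=o1+t[0]*d1,o2+t[1]*d2
    return (p+q)/2,np.linalg.norm(p-q)
def blobs(mask,amin=15):
    c=cv2.findContours(mask.astype(np.uint8),cv2.RETR_EXTERNAL,cv2.CHAIN_APPROX_NONE)[0]
    return [x for x in c if cv2.contourArea(x)>=amin]
E
python3 - <<'E'
from h import *
P={}
for n in("scene","side"):
    im=cv2.imread(f"pics/{n}0.png");h=cv2.cvtColor(im,cv2.COLOR_BGR2HSV)
    H,S,V=cv2.split(h)
    for c in blobs((H<14)&(S>190)&(V>150),12):
        m=cv2.moments(c);uv=(m['m10']/m['m00'],m['m01']/m['m00'])
        print(n,"orange",np.round(uv,1),cv2.contourArea(c),plane(n,uv,167).round(1))
    for c in blobs((H>55)&(H<90)&(S>25)&(S<110)&(V>100),150):
        m=cv2.moments(c);uv=(m['m10']/m['m00'],m['m01']/m['m00'])
        print(n,"green",np.round(uv,1),cv2.contourArea(c),cv2.boxPoints(cv2.minAreaRect(c)).round(1).tolist())
a=cv2.imread("pics/scene0.png")[120:290,170:400];b=cv2.imread("pics/side0.png")[135:275,300:420]
a=cv2.resize(a,None,fx=2,fy=2,interpolation=cv2.INTER_CUBIC);b=cv2.resize(b,None,fx=2.4286,fy=2.4286,interpolation=cv2.INTER_CUBIC)[:340]
cv2.imwrite("pics/crop.png",np.hstack([a,b]))
E
```

```text
scene green [254.3 235. ] 900.5 [[231.6999969482422, 229.10000610351562], [269.20001220703125, 216.60000610351562], [277.1000061035156, 240.3000030517578], [239.60000610351562, 252.8000030517578]]
side orange [293.5 181.3] 26.0 [645.1 168.9 167. ]
side green [358.  176.5] 525.0 [[340.1000061035156, 176.3000030517578], [351.3999938964844, 159.8000030517578], [375.5, 176.3000030517578], [364.20001220703125, 192.8000030517578]]
side green [312.5 146.3] 183.0 [[305.0, 154.6999969482422], [306.0, 137.89999389648438], [323.20001220703125, 139.0], [322.1000061035156, 155.8000030517578]]
```

View pics/crop.png

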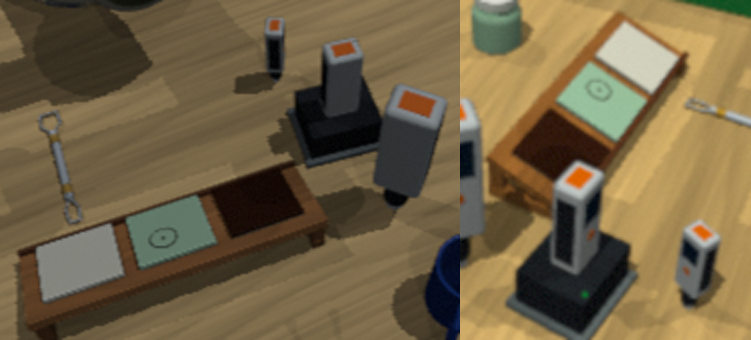

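The crop confirms the docked, middle-sized reader: its label is at scene about (341,144) and side about (349,208). The ringed celadon tile lies in the middle of the rack. I'll work out positions.

```bash
python3 - <<'E'
from h import *
C={};D={}
for n,(x0,y0,x1,y1),dd in(("scene",(328,135,355,152),(244,230,260,247)),("side",(340,200,360,216),(350,166,366,180))):
    im=cv2.imread(f"pics/{n}0.png");H,S,V=cv2.split(cv2.cvtColor(im,cv2.COLOR_BGR2HSV))
    m=((H<15)&(S>150)&(V>110));k=np.zeros_like(m);k[y0:y1,x0:x1]=1;m&=k
    ys,xs=np.nonzero(m);uv=(xs.mean(),ys.mean());C[n]=uv;print(n,"label",np.round(uv,1),len(xs),plane(n,uv,167).round(1))
    # tile outline
    g=((H>50)&(H<95)&(S>20)&(S<120)&(V>90));c=max((c for c in blobs(g,300)),key=cv2.contourArea)
    hull=cv2.convexHull(c);e=cv2.approxPolyDP(hull,6,True)[:,0]
    print(n,"tile",e.tolist());
    sub=im[dd[1]:dd[3],dd[0]:dd[2]].astype(float).sum(2);w=np.clip(np.median(sub)-25-sub,0,None)
    yy,xx=np.mgrid[dd[1]:dd[3],dd[0]:dd[2]];D[n]=((w*xx).sum()/w.sum(),(w*yy).sum()/w.sum());print("ring",np.round(D[n],1))
print("label tri",tri(ray("scene",C["scene"]),ray("side",C["side"])))
print("spot tri",tri(ray("scene",D["scene"]),ray("side",D["side"])))
E
```

```text
scene label [341.  144.2] 49 [483.6 202.7 167. ]
scene tile [[268, 218], [277, 241], [239, 252], [233, 229]]
ring [251.4 239.2]
side label [348.4 207.6] 50 [486.4 199.4 167. ]
side tile [[375, 177], [363, 192], [340, 176], [353, 161]]
ring [359.2 170.4]
label tri (array([485.43532655, 201.69225084, 169.40451869]), np.float64(0.2128969791551477))
spot tri (array([560.38813684, -72.37456472,  57.65885997]), np.float64(9.958741077269375))
```

```bash
python3 -m crank '[[[0.4,-0.25,-0.5,0,0,0,85],[0.8,-0.5,-0.5,0,0,0,85],[0.8,-0.5,-0.5,0,0,0,85],[0.8,-0.5,-0.5,0,0,0,85],[0.8,-0.5,-0.5,0,0,0,85],[0.8,-0.5,-0.5,0,0,0,85],[0.8,-0.5,0,0,0,0,85],[0.8,-0.5,0,0,0,0,85]]]' 25
python3 -m crank '[[[0.8,-0.5,0,0,0,0,85],[0.8,-0.5,0,0,0,0,85],[0.8,-0.5,0,0,0,0,85],[0.8,-0.5,0,0,0,0,85],[0.8,-0.5,0,0,0,0,85],[0.8,-0.5,0,0,0,0,85],[0.8,-0.5,0,0,0,0,85],[0.8,-0.5,0,0,0,0,85]]]'
python3 -m crank '[[[0.8,-0.5,0,0,0,0,85],[0.8,-0.5,0,0,0,0,85],[0.8,-0.5,0,0,0,0,85],[0.8,-0.5,0,0,0,0,85],[0.8,-0.5,0,0,0,0,85],[0.8,-0.5,0,0,0,0,85],[0.8,-0.5,0,0,0,0,85],[0,0,0,0,0,0,85]]]'
python3 - <<'E'
from h import *
s=sense();print(s["time_s"],s["eef_pos"],s["ee_rot"])
cv2.imwrite("pics/w1.png",capture("wrist"));np.savez("w1.npz",p=s["eef_pos"],q=s["ee_rot"])
E
```

```text
time_s: 0.95
eef_pos: [281.7, -358.6, 307.5]
ee_rot: [0.001, 0.987, 0.163, 0.0]
force: [0.0, -0.9, -0.4]
grip_width: 0.999
grip_force: 0.0
time_s: 1.75
eef_pos: [400.6, -212.2, 307.2]
ee_rot: [0.0, 0.987, 0.163, 0.0]
force: [-0.2, -0.4, -0.8]
grip_width: 0.995
grip_force: 0.0
time_s: 2.55
eef_pos: [505.2, -83.6, 306.9]
ee_rot: [-0.0, 0.986, 0.165, 0.0]
force: [0.6, -0.1, -0.7]
grip_width: 0.994
grip_force: 0.0
2.55 [505.17781019 -83.58292562 306.90990237] [-1.16330617e-04  9.86352154e-01  1.64649030e-01  3.35643459e-04]
```

View pics/w1.png

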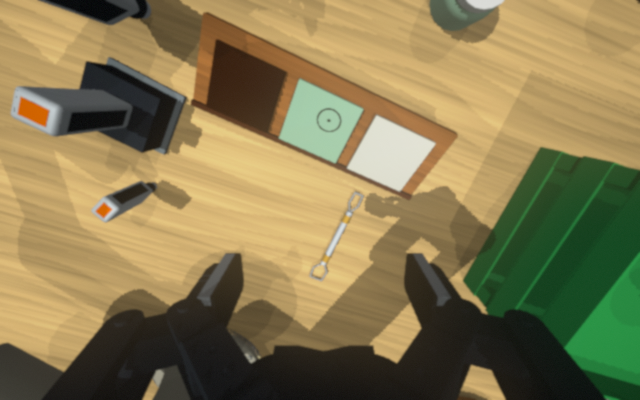

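The wrist view shows the ring and dot at (329,120) on the middle tile, the docked reader's label at (34,110), and the small decoy at (104,210). I'll compute the tile pose and reader yaw.

```bash
cat >> h.py <<'E'
def wcam(p,q):
    T=np.eye(4);T[:3,:3]=R.from_quat(np.array(q)[[1,2,3,0]]).as_matrix();T[:3,3]=p
    return T@camera_model("wrist")["T_tool_cam"]
def wray(T,uv):
    m=camera_model("wrist");d=T[:3,:3]@np.array([(uv[0]-m["cx"])/m["fx"],-(uv[1]-m["cy"])/m["fy"],-1]);return T[:3,3],d/np.linalg.norm(d)
def onpl(r,z): return r[0]+r[1]*(z-r[0][2])/r[1][2]
def quad(mask):
    c=max(blobs(mask,30),key=cv2.contourArea);h=cv2.convexHull(c)
    b=cv2.approxPolyDP(h,0.06*cv2.arcLength(h,True),True)[:,0].astype(float)
    n=len(b);L=[];pts=c[:,0].astype(float)
    for i in range(n):   # refine: fit a line to contour points near each side
        p,q=b[i],b[(i+1)%n];u=(q-p)/np.linalg.norm(q-p);t=(pts-p)@u;d=abs((pts-p)@[-u[1],u[0]])
        s=pts[(t>.12*np.linalg.norm(q-p))&(t<.88*np.linalg.norm(q-p))&(d<3)]
        vx,vy,x,y=cv2.fitLine(s.astype(np.float32),cv2.DIST_HUBER,0,.01,.01).ravel();L.append(np.cross([x,y,1],[x+vx,y+vy,1]))
    o=[np.cross(L[i-1],L[i]) for i in range(n)];return np.array([v[:2]/v[2] for v in o])
E
python3 - <<'E'
from h import *
f=np.load("w1.npz");T=wcam(f["p"],f["q"]);m=camera_model("wrist")
im=cv2.imread("pics/w1.png");H,S,V=cv2.split(cv2.cvtColor(im,cv2.COLOR_BGR2HSV))
g=(H>50)&(H<95)&(S>20)&(S<120)&(V>90);k=np.zeros_like(g);k[60:180,265:380]=1;g=g&k
c=quad(g);print("tile",c.round(1).tolist())
# order: corners -> tile frame. image up=tool x ~ upslope; right = tool y ~ -rack y
up=np.argsort(c[:,1]);order=[None]*4
cc=c-c.mean(0);e=(c[np.argmin(c[:,1])]);
ctr=[min(c,key=lambda p:p@np.array(w)) for w in ((1,2),(-2,1),(2,-1),(-1,-2))]
# approx: upslope-left, downslope-left, upslope-right, downslope-right
UL=min(c,key=lambda p:p[1]);LR=max(c,key=lambda p:p[1]);UR=max(c,key=lambda p:p[0]);LL=min(c,key=lambda p:p[0])
obj=np.array([[45,45,0],[45,-45,0],[-45,-45,0],[-45,45,0]],float);img=np.array([UL,UR,LR,LL])
K=np.array([[m["fx"],0,m["cx"]],[0,m["fy"],m["cy"]],[0,0,1]])
Tc=T@np.diag([1,-1,-1,1.])
n,rv,tv,er=cv2.solvePnPGeneric(obj,img,K,None,flags=cv2.SOLVEPNP_IPPE)
for r,t,e in zip(rv,tv,er):
    A=Tc[:3,:3]@cv2.Rodrigues(r)[0];p=Tc[:3,:3]@t.ravel()+Tc[:3,3]
    print("pnp centre",p.round(1),"x",A[:,0].round(3),"z",A[:,2].round(3),"err",e,"spot",(p+A@[12,-10,0]).round(1))
W=[onpl(wray(T,p),z) for p,z in zip(img,(52.5+15.4,)*2+(52.5-15.4,)*2)]
W=np.array(W);print("corners by height\n",W.round(1));xa=W[0]+W[1]-W[2]-W[3];ya=W[0]+W[3]-W[1]-W[2]
print("yaw",np.arctan2(xa[1],xa[0]),np.arctan2(-ya[0],ya[1]),"sides",np.linalg.norm(xa)/2,np.linalg.norm(ya)/2,"centre",W.mean(0))
x0,y0,x1,y1=322,113,337,128;sub=im[y0:y1,x0:x1].astype(float).sum(2)
gg=cv2.GaussianBlur(sub,(0,0),.7);r=4;b=gg[7-r:8+r,7-r:8+r];print(b.round(0).astype(int)//3)
w=np.clip(np.median(sub)-30-sub,0,None);yy,xx=np.mgrid[y0:y1,x0:x1];mm=(xx-329)**2+(yy-120)**2<20
w=w*mm;dot=((w*xx).sum()/w.sum(),(w*yy).sum()/w.sum());print("dot",dot,onpl(wray(T,dot),56.6))
print("dot tri w/ scene",tri(wray(T,dot),ray("scene",(251.4,239.2))))
o=(H<15)&(S>150)&(V>110);k=np.zeros_like(o);k[85:140,0:70]=1
l=quad(o&k);L=np.array([onpl(wray(T,p),167) for p in l]);print("label",l.round(1).tolist(),L.round(1),L.mean(0),tri(wray(T,l.mean(0)),ray("scene",(341,144.2))))
print([np.degrees(np.arctan2(*(L[(i+1)%len(l)]-L[i])[[1,0]])).round(1) for i in range(len(l))])
E
```

```text
tile [[299.5, 79.1], [362.5, 108.8], [334.5, 161.9], [279.4, 137.7]]
pnp centre [552.6 -59.6  37. ] x [ 0.942 -0.084  0.324] z [-0.324  0.022  0.946] err [0.15752905] spot [563.  -70.6  40.9]
pnp centre [556.4 -59.7  39.9] x [ 0.883 -0.091 -0.461] z [ 0.462 -0.006  0.887] err [2.1440441] spot [566.1 -70.8  34.8]
corners by height
 [[ 598.2  -19.8   67.9]
 [ 590.8 -106.3   67.9]
 [ 509.   -98.8   37.1]
 [ 516.5  -12.8   37.1]]
yaw -0.08843178855875382 -0.08625893245678502 sides 87.69118486783537 86.57660510603598 centre [553.62265699 -59.44566601  52.5       ]
[[180 179 180 180 180 180 180 180 180]
 [179 179 177 176 176 178 180 180 180]
 [178 175 168 163 165 172 177 179 180]
 [177 168 153 141 144 159 173 178 180]
 [176 164 143 126 129 150 169 178 181]
 [177 168 151 137 139 155 171 179 181]
 [179 175 167 161 162 169 176 180 181]
 [180 179 177 176 176 177 179 180 181]
 [180 180 180 180 180 180 180 180 181]]
dot (np.float64(328.3747967479675), np.float64(120.08373983739837)) [562.89859334 -70.10667171  56.6       ]
dot tri w/ scene (array([562.8069889 , -69.87013221,  53.65163825]), np.float64(0.6969039363983088))
label [[21.5, 97.5], [47.5, 110.3], [44.6, 125.1], [18.2, 112.9]] [[495.3 211.3 167. ]
 [491.1 187.9 167. ]
 [476.  190.2 167. ]
 [479.6 214.1 167. ]] [485.50220935 200.88144144 167.        ] (array([484.90588177, 201.66286973, 167.42974729]), np.float64(2.0380687261132406))
[np.float64(-100.1), np.float64(171.4), np.float64(81.3), np.float64(-10.5)]
```

```bash
python3 - <<'E'
from h import *
print("big",tri(ray("scene",(378,172)),ray("side",(293.5,181.5))))
f=np.load("w1.npz");T=wcam(f["p"],f["q"])
print("small",tri(wray(T,(104,210)),ray("scene",(307,132.5))))
E
python3 -m crank '[[[0.15,-0.55,0,0,0,0,85],[0.25,-0.95,0,0,0,0,85],[0.25,-0.95,0,0,0,0,85],[0.25,-0.95,0,0,0,0,85],[0.25,-0.95,0,0,0,0,85],[0.25,-0.95,0,0,0,0,85],[0.25,-0.95,0,0,0,0,85],[0.25,-0.95,0,0,0,0,85]]]'
python3 -m crank '[[[0.3,-0.95,0,0,0,0,85],[0.3,-0.95,0,0,0,0,85],[0.3,-0.95,0,0,0,0,85],[0.25,-0.95,0,0,0,0,85],[0,0,0,0,0,0.9,85],[0,0,0,0,0,0.9,85],[0,0,0,0,0,0.9,85],[0,0,0,0,0,0.85,85]]]'
python3 - <<'E'
from h import *
capture("wrist");s=sense();print(s["time_s"],s["eef_pos"],s["ee_rot"])
im=capture("wrist");cv2.imwrite("pics/w2.png",im);T=wcam(s["eef_pos"],s["ee_rot"])
H,S,V=cv2.split(cv2.cvtColor(im,cv2.COLOR_BGR2HSV))
for c in blobs((H<15)&(S>150)&(V>110),60):
    k=np.zeros_like(H);cv2.drawContours(k,[c],-1,1,-1)
    try:l=quad(k)
    except Exception as e: print(e);continue
    L=np.array([onpl(wray(T,p),167) for p in l]);print(l.round(1).tolist(),L.mean(0).round(1),[np.degrees(np.arctan2(*(L[(i+1)%len(l)]-L[i])[[1,0]])).round(1) for i in range(len(l))],[np.linalg.norm(L[(i+1)%len(l)]-L[i]).round(1) for i in range(len(l))])
E
```

```text
big (array([617.06469008, 216.0677538 , 211.11585438]), np.float64(0.6920057583161388))
small (array([365.61245982, 168.58885669, 106.49602698]), np.float64(1.6893868220629695))
time_s: 3.4
eef_pos: [490.7, 100.8, 306.8]
ee_rot: [0.0, 0.987, 0.163, 0.0]
force: [0.6, 0.0, 0.7]
grip_width: 0.997
grip_force: 0.0
time_s: 4.2
eef_pos: [487.5, 199.0, 306.8]
ee_rot: [-0.0, 0.996, -0.087, 0.0]
force: [-0.2, -0.5, 0.9]
grip_width: 0.995
grip_force: 0.0
4.25 [487.4968903  198.94162195 306.75524292] [-7.74891723e-05  9.95986092e-01 -8.95080261e-02  1.08909425e-04]
[[30.8, 381.1], [35.0, 386.9], [32.0, 392.5], [25.2, 389.5], [23.9, 384.6]] [281.5 639.2 167. ] [np.float64(-178.4), np.float64(134.0), np.float64(42.2), np.float64(-18.3), np.float64(-71.4)] [np.float64(10.7), np.float64(12.8), np.float64(9.3), np.float64(9.1), np.float64(12.9)]
[[362.6, 247.6], [369.0, 250.2], [364.8, 259.3], [358.7, 257.4]] [401.9 169.5 167. ] [np.float64(-124.8), np.float64(149.8), np.float64(60.6), np.float64(-27.6)] [np.float64(7.9), np.float64(12.2), np.float64(7.3), np.float64(12.9)]
[[333.0, 181.0], [333.0, 1
[... 306 characters left out ...]
. ] [np.float64(162.8), np.float64(107.0), np.float64(59.6), np.float64(-22.3), np.float64(-100.3)] [np.float64(24.1), np.float64(51.6), np.float64(10.6), np.float64(45.0), np.float64(49.4)]
[[261.1, 13.8], [298.1, 45.5], [280.6, 71.2], [244.0, 41.0]] [624.6 221.6 167. ] [np.float64(-138.4), np.float64(131.4), np.float64(41.5), np.float64(-48.9)] [np.float64(39.4), np.float64(26.5), np.float64(39.5), np.float64(26.5)]
[[638.8, 24.2], [619.5, 23.8], [618.5, 12.1], [629.8, 12.0], [638.4, 13.3]] [589.1 -85.5 167. ] [np.float64(78.7), np.float64(13.4), np.float64(-99.6), np.float64(-107.5), np.float64(-168.6)] [np.float64(16.8), np.float64(9.5), np.float64(9.7), np.float64(7.8), np.float64(8.8)]
```

View pics/w2.png

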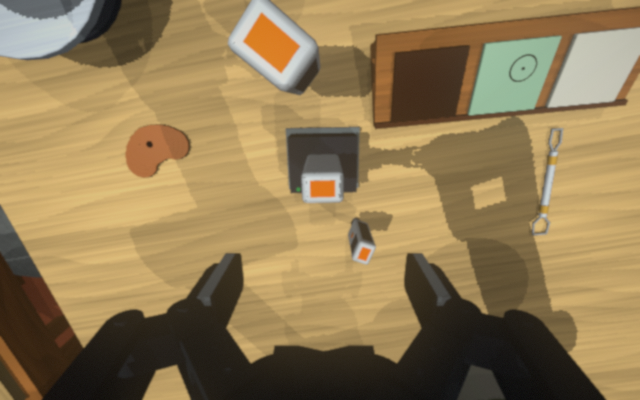

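```bash
python3 -m crank '[[[-0.1,-0.09,0.5,0,0,-0.1,85],[0,0,0.9,0,0,0,85],[0,0,0.9,0,0,0,85],[0,0,0.9,0,0,0,85],[0,0,0.9,0,0,0,85],[0,0,0.9,0,0,0,85],[0,0,0.8,0,0,0,85],[0,0,0.6,0,0,0,85]]]'
python3 -m crank '[[[0,0,0.6,0,0,0,85],[0,0,0.4,0,0,0,85],[0,0,0.27,0,0,0,85],[0,0,0,0,0,0,55],[0,0,0,0,0,0,55],[0,0,0,0,0,0,50],[0,0,0,0,0,0,50],[0,0,0,0,0,0,50]]]'
python3 - <<'E'
from h import *
s=sense();print(s["eef_pos"],s["ee_rot"]);cv2.imwrite("pics/w3.png",np.hstack([capture("wrist")[:,120:520],capture("side")[130:330,280:480].repeat(2,0).repeat(2,1)]))
E
```

```text
time_s: 5.1
eef_pos: [485.4, 201.5, 145.4]
ee_rot: [0.0, 0.997, -0.075, -0.0]
force: [0.5, 0.0, -0.0]
grip_width: 0.997
grip_force: 0.0
time_s: 5.9
eef_pos: [486.2, 201.7, 114.8]
ee_rot: [-0.0, 0.997, -0.077, 0.0]
force: [0.3, 0.3, -0.5]
grip_width: 0.585
grip_force: 0.0
[486.17999291 201.65702435 114.8262166 ] [-4.97204729e-05  9.97044959e-01 -7.68198590e-02  2.36834012e-04]
```

View pics/w3.png

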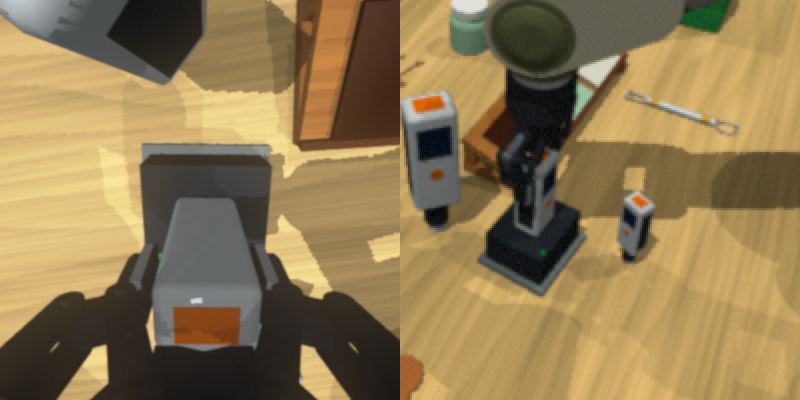

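The fingers straddle the reader symmetrically, with the label at crop (207,325) and the dock below it. I'll close at 25 N.

```bash
python3 -m crank '[[[0,0,0,0,0,0,46],[0,0,0,0,0,0,44],[0,0,0,0,0,0,42],[0,0,0,0,0,0,40],[0,0,0,0,0,0,38],[0,0,0,0,0,0,38],[0,0,0,0,0,0,38],[0,0,0,0,0,0,38]]]' 25
```

```text
time_s: 6.8
eef_pos: [486.1, 201.5, 114.7]
ee_rot: [0.0, 0.997, -0.077, 0.0]
force: [-0.6, -2.5, 3.8]
grip_width: 0.51
grip_force: 22.3
```

```bash
python3 -m crank '[[[0,0,-0.1,0,0,0,38],[0,0,-0.25,0,0,0,38],[0,0,-0.4,0,0,0,38],[0,0,-0.6,0,0,0,38],[0,0,-0.6,0,0,0,38],[0,0,-0.6,0,0,0,38],[0,0,-0.6,0,0,0,38],[0,0,-0.6,0,0,0,38]]]'
python3 -m crank '[[[0,0,-0.6,0,0,0,38],[0,0,-0.6,0,0,0,38],[0,0,-0.6,0,0,0,38],[0,0,-0.6,0,0,0,38],[0,0,-0.6,0,0,0,38],[0,0,-0.3,0,0,0,38],[0,0,0,0,0,0,38],[0,0,0,0,0,0,38]]]'
python3 - <<'E'
from h import *
s=sense();print(s["eef_pos"],s["ee_rot"],s["force"],s["wrist_torque"]);cv2.imwrite("pics/side4.png",capture("side"));cv2.imwrite("pics/scene4.png",capture("scene"));
a=cv2.imread("pics/side4.png")[80:280,260:450];b=cv2.imread("pics/scene4.png")[60:260,260:450]
cv2.imwrite("pics/c4.png",cv2.resize(np.hstack([a,b]),None,fx=2,fy=2))
E
```

```text
time_s: 7.6
eef_pos: [486.0, 201.8, 209.7]
ee_rot: [-0.0, 0.997, -0.077, 0.0]
force: [0.2, -0.9, -0.8]
grip_width: 0.51
grip_force: 22.4
time_s: 8.4
eef_pos: [485.8, 201.7, 290.3]
ee_rot: [0.0, 0.997, -0.077, -0.0]
force: [0.6, 0.2, -2.1]
grip_width: 0.514
grip_force: 22.4
[485.84790583 201.65742754 290.32732442] [ 3.91402897e-05  9.97042182e-01 -7.68553489e-02 -3.76207604e-04] [ 0.63598777  0.21957073 -2.12411024] [-0.01924748 -0.02431301 -0.00380371]
```

View pics/c4.png

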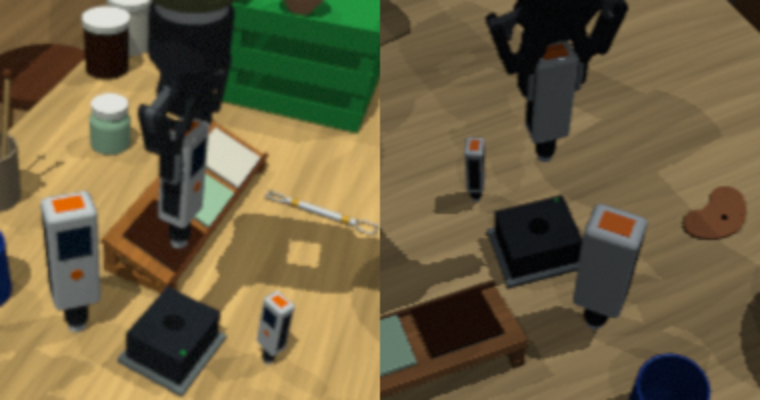

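The reader hangs upright in the fingers, clear of the dock. I'll carry it over the tile, then tilt it.

```bash
python3 -m crank '[[[0.1,0.4,0,0,0,0,38],[0.2,0.8,0,0,0,0,38],[0.2,0.8,0,0,0,0,38],[0.2,0.8,0,0,0,0,38],[0.2,0.8,0,0,0,0,38],[0.2,0.8,0,0,0,0,38],[0.2,0.8,0,0,0,0,38],[0.22,0.8,0,0,0,0,38]]]'
python3 -m crank '[[[0.22,0.8,0,0,0,0,38],[0.22,0.8,0,0,0,0,38],[0.22,0.8,0,0,0,0,38],[0.22,0.8,0,0,0,0,38],[0.22,0.8,0,0,0,0,38],[0.15,0.4,0,0,0,0,38],[0,0,0,0,0,-0.24,38],[0,0,0,0,0,-0.24,38]]]'
python3 -m crank '[[[0,0,0,0,0.25,0,38],[0,0,0,0,0.4,0,38],[0,0,0,0,0.45,0,38],[0,0,0,0,0.45,0,38],[0,0,0,0,0.45,0,38],[0,0,0,0,0.3,0,38],[0,0,0,0,0.2,0,38],[0,0,0,0,0,0,38]]]'
cat > rem.py <<'E'
from h import *
import sys
s=sense();p=s["eef_pos"];Q=R.from_quat(s["ee_rot"][[1,2,3,0]]).as_matrix()
yaw=-.087;n=np.array([-np.sin(.35)*np.cos(yaw),-np.sin(.35)*np.sin(yaw),np.cos(.35)])
spot=np.array([562.8,-70.,55.5])
print("t",s["time_s"],"ang",np.degrees(np.arccos(Q[:,2]@-n)),"rotvec tool units",np.degrees(Q.T@np.cross(Q[:,2],-n))/8)
foot=p+Q@[-.6,0,101.8]
print("foot out",foot,"to go (tool,mm)",Q.T@(spot-foot),"force",s["force"],"along n",s["force"]@n,"grip",s["grip_force"])
E
python3 rem.py
```

```text
time_s: 9.3
eef_pos: [500.4, 46.1, 290.5]
ee_rot: [0.0, 0.997, -0.077, -0.0]
force: [0.4, -0.1, -1.2]
grip_width: 0.513
grip_force: 22.5
time_s: 10.1
eef_pos: [514.5, -66.3, 290.5]
ee_rot: [-0.0, 0.999, -0.043, -0.0]
force: [-1.0, 0.4, -1.1]
grip_width: 0.51
grip_force: 22.5
time_s: 10.9
eef_pos: [514.0, -65.8, 290.6]
ee_rot: [0.007, 0.984, -0.043, 0.173]
force: [0.5, 0.6, -1.6]
grip_width: 0.509
grip_force: 22.5
t 10.9 ang 0.0749436624613752 rotvec tool units [-1.00888020e-03  9.31347111e-03 -5.07159793e-18]
foot out [548.10841669 -68.74415719 194.73785997] to go (tool,mm) [-3.37164851e+01 -5.16066911e-03  1.35896284e+02] force [ 0.46265959  0.61144611 -1.63277394] along n -1.6736105075447172 grip 22.500725984573364
```

```bash
python3 -m crank '[[[-0.2,0,0.4,0,0,0,38],[-0.25,0,0.7,0,0,0,38],[-0.25,0,0.8,0,0,0,38],[-0.25,0,0.8,0,0,0,38],[-0.25,0,0.8,0,0,0,38],[-0.15,0,0.6,0,0,0,38],[0,0,0.4,0,0,0,38],[0,0,0,0,0,0,38]]]'
python3 rem.py
python3 - <<'E'
from h import *
for n in("side","scene","wrist"): cv2.imwrite(f"pics/{n}5.png",capture(n))
a=cv2.imread("pics/side5.png")[110:210,310:410];b=cv2.imread("pics/scene5.png")[170:270,210:310];c=cv2.imread("pics/wrist5.png")[:,120:520]
r=lambda x,k:cv2.resize(x,None,fx=k,fy=k,interpolation=cv2.INTER_CUBIC)
cv2.imwrite("pics/c5.png",np.hstack([np.vstack([r(a,3),r(b,3)]),np.vstack([r(c,1),np.zeros((200,400,3),np.uint8)])]))
E
```

```text
time_s: 11.7
eef_pos: [521.1, -66.3, 172.0]
ee_rot: [0.007, 0.984, -0.043, 0.172]
force: [0.1, -0.6, -1.5]
grip_width: 0.513
grip_force: 22.5
t 11.7 ang 0.2165784228211109 rotvec tool units [-6.04591728e-03  2.63885008e-02 -1.18076638e-17]
foot out [555.01511416 -69.18526778  76.07140699] to go (tool,mm) [ 0.37895729  0.15377566 22.00644828] force [ 0.1343949  -0.64659866 -1.53679933] along n -1.5088018509393628 grip 22.489428520202637
```

View pics/c5.png

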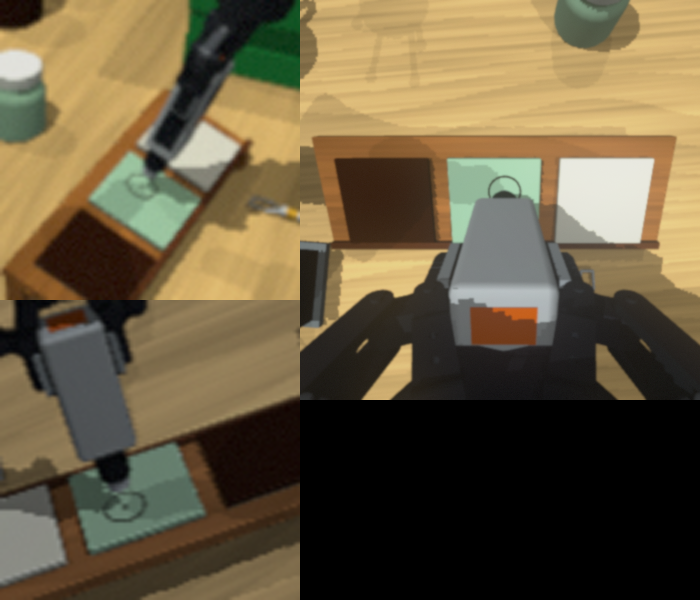

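The foot hangs over the ring (scene crop ring at (125,506), foot at (120,490)), and in the wrist view the ring is centred on the nose at x=504. The reader is aligned with the tool. I'll approach in small steps and watch the force.

```bash
cat > favg.py <<'E'
from h import *
n=np.array([-.3416,.0298,.939]);f=[];z=[]
for i in range(5): capture("side");s=sense();f.append(s["force"])
f=np.array(f);print("AVG along n %.2f +- %.2f"%((f@n).mean(),(f@n).std()/5**.5),f.mean(0).round(2))
E
python3 favg.py
python3 -m crank '[[[0,0,0.1,0,0,0,38],[0,0,0.1,0,0,0,38],[0,0,0.1,0,0,0,38],[0,0,0.1,0,0,0,38],[0,0,0.1,0,0,0,38],[0.02,0,0.1,0,0,0,38],[0,0,0.1,0,0,0,38],[0,0,0,0,0,0,38]]]'
python3 favg.py; python3 rem.py
python3 - <<'E'
from h import *
def pr(n,P):
    m=camera_model(n);T=np.linalg.inv(m["world_from_camera"]);c=T[:3,:3]@P+T[:3,3];return (m["cx"]-m["fx"]*c[0]/c[2],m["cy"]+m["fy"]*c[1]/c[2])
for n in("scene","side"): print(n,"foot",pr(n,np.array([555,-69.2,76.])),"spot",pr(n,np.array([562.8,-70,55.5])))
E
```

```text
AVG along n -1.24 +- 0.12 [-0.08 -0.12 -1.34]
time_s: 12.9
eef_pos: [527.8, -67.0, 156.9]
ee_rot: [0.007, 0.984, -0.043, 0.173]
force: [-0.3, -0.3, -1.2]
grip_width: 0.512
grip_force: 22.5
AVG along n -1.28 +- 0.22 [-0.37  0.16 -1.5 ]
t 13.15 ang 0.03878865495018725 rotvec tool units [3.89736484e-04 4.83289231e-03 1.18104049e-18]
foot out [562.00029941 -70.06802401  61.53835919] to go (tool,mm) [-1.32369386 -0.13769159  5.94430868] force [ 0.19598332 -0.35324929 -1.2360228 ] along n -1.2385590609940924 grip 22.491906881332397
scene foot (np.float64(248.8921106377354), np.float64(231.96800595945857)) spot (np.float64(251.08246481584854), np.float64(238.8968375567005))
side foot (np.float64(359.4032161722192), np.float64(167.26961355807484)) spot (np.float64(356.67949088785974), np.float64(171.83145797384864))
```

```bash
python3 -m crank '[[[-0.05,0,0.02,0,0,0,38],[0,0,0.03,0,0,0,38],[0,0,0.03,0,0,0,38],[0,0,0.04,0,0,0,38],[0,0,0.04,0,0,0,38],[0,0,0.04,0,0,0,38],[0,0,0.04,0,0,0,38],[0,0,0,0,0,0,38]]]'
python3 favg.py; python3 rem.py
```

```text
time_s: 13.95
eef_pos: [528.7, -67.1, 151.0]
ee_rot: [0.007, 0.984, -0.043, 0.173]
force: [0.9, 0.9, -1.0]
grip_width: 0.514
grip_force: 22.5
AVG along n -1.39 +- 0.09 [ 0.18  0.2  -1.42]
t 14.2 ang 0.0493643810888371 rotvec tool units [-1.03652857e-04  6.16967623e-03  5.82492098e-18]
foot out [562.81333266 -70.09669841  55.37484605] to go (tool,mm) [ 0.02244909 -0.09517329 -0.12501974] force [ 0.27131918  0.64548659 -1.06553818] along n -1.0743884288350292 grip 22.491878271102905
```

```bash
python3 -m crank '[[[0,0,0.02,0,0,0,38],[0,0,0.02,0,0,0,38],[0,0,0.02,0,0,0,38],[0,0,0.02,0,0,0,38],[0,0,0.02,0,0,0,38],[0,0,0,0,0,0,38],[0,0,0,0,0,0,38],[0,0,0,0,0,0,38]]]'
python3 favg.py; python3 rem.py
```

```text
time_s: 15.0
eef_pos: [529.6, -67.2, 148.9]
ee_rot: [0.008, 0.984, -0.043, 0.174]
force: [0.4, 0.0, 0.2]
grip_width: 0.512
grip_force: 22.7
AVG along n 0.48 +- 0.29 [-0.93  0.12  0.17]
t 15.25 ang 0.04809215102456974 rotvec tool units [-2.78925786e-04  6.00504381e-03  4.27288147e-18]
foot out [563.69672184 -70.16789974  53.00944428] to go (tool,mm) [-1.08275743e-03 -8.94514326e-02 -2.65088012e+00] force [-0.07355336 -0.18963781  0.24932817] along n 0.25368781823717185 grip 22.658503353595734
```

```bash
python3 -m crank '[[[0,0,0.02,0,0,0,38],[0,0,0.02,0,0,0,38],[0,0,0.02,0,0,0,38],[0,0,0.02,0,0,0,38],[0,0,0.02,0,0,0,38],[0,0,0.02,0,0,0,38],[0,0,0,0,0,0,38],[0,0,0,0,0,0,38]]]'
python3 favg.py; python3 rem.py
```

```text
time_s: 16.05
eef_pos: [530.6, -67.3, 146.1]
ee_rot: [0.008, 0.984, -0.043, 0.174]
force: [-0.9, -0.5, 1.9]
grip_width: 0.512
grip_force: 22.8
AVG along n 2.20 +- 0.25 [-1.06  0.26  1.95]
t 16.3 ang 0.04567802552828054 rotvec tool units [-2.05865470e-05  5.70971547e-03 -3.13181225e-18]
foot out [564.73324143 -70.27135897  50.21686564] to go (tool,mm) [-0.02421625 -0.10237139 -5.63129652] force [-0.86719527  1.0573862   2.08302161] along n 2.2844726485873132 grip 22.79955357313156
```

```bash
python3 -m crank '[[[0,0,0.02,0,0,0,38],[0,0,0.02,0,0,0,38],[0,0,0,0,0,0,38],[0,0,0,0,0,0,38],[0,0,0,0,0,0,38],[0,0,0,0,0,0,38],[0,0,0,0,0,0,38],[0,0,0,0,0,0,38]]]'
python3 favg.py; python3 rem.py
python3 - <<'E'
from h import *
for n in("side","scene","wrist"): cv2.imwrite(f"pics/{n}6.png",capture(n))
a=cv2.imread("pics/side6.png")[120:220,310:410];b=cv2.imread("pics/scene6.png")[180:280,210:310];c=cv2.imread("pics/wrist6.png")[:,120:520]
r=lambda x,k:cv2.resize(x,None,fx=k,fy=k,interpolation=cv2.INTER_CUBIC)
cv2.imwrite("pics/c6.png",np.hstack([np.vstack([r(a,3),r(b,3)]),np.vstack([r(c,1),np.zeros((200,400,3),np.uint8)])]))
E
```

```text
time_s: 17.1
eef_pos: [530.9, -67.3, 145.1]
ee_rot: [0.008, 0.984, -0.043, 0.174]
force: [-2.4, -0.3, 1.9]
grip_width: 0.511
grip_force: 22.9
AVG along n 2.40 +- 0.13 [-1.15 -0.8   2.16]
t 17.35 ang 0.048600009438815955 rotvec tool units [1.22491086e-04 6.07376542e-03 1.03924697e-17]
foot out [565.03545041 -70.32142756  49.26111343] to go (tool,mm) [ 0.01547577 -0.12585685 -6.63386617] force [-0.92540618 -0.54678785  2.75797263] along n 2.8905925743537186 grip 22.897164523601532
```

View pics/c6.png

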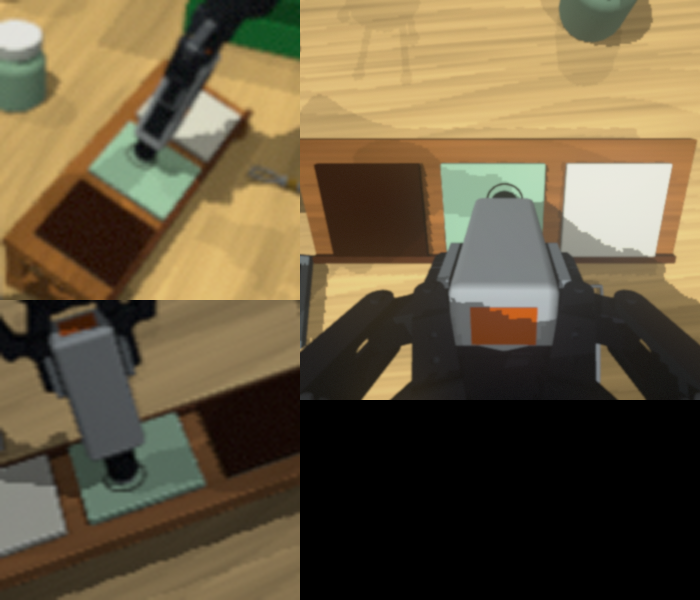

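The nose sits inside the ring in all three views (scene crop ring at (125,474), wrist ring at x=504). The tiles have not moved, and the force rise of about 3.7 N means the foot is about 5.5 mm in. I'm handing the job in.

```bash
python3 -c "
from rig import *
print(finish_job())"
```

```text
the job is handed in; nothing more can be done
None
```

The job is handed in with the reader held still on the celadon tile's ring, square to the glaze, at about 23 N grip and with the foot about 5.5 mm in (judged from the wrist force); no verdict came back.

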